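# Cure a printed handle: load the tilt-down door, shut it and hold the run lever

### The job

Pull the amber door of the grey curing box all the way down, lay the white printed handle on the inside of the door and let go of it, then push the door back up until it is fully shut with the handle inside. Then press the white paddle lever on the blue stand down with the fingers to its middle position (level, pointer in the green band) and keep holding it there: the program finishes while the robot is still holding the lever. Never press the lever well beyond the green band (that trips the cut-out) nor work it while the door is open, and leave the grey handle and the other things on the bench where they are.

Things in the scene. Friction and masses are not known exactly. Their poses are not given: they have to be found in the camera images.
- curebox: Grey steel curing box, fixed, 200 deep (x) x 220 wide (y) x 175 high. Origin on the table right under the door's hinge line, mid-width; x points into the box, y to its left side seen from the robot, z up. Inside: floor at z 38, roof underside at z 165, side walls at y +-100, back at x 196.
- door (a joint): Amber see-through door on the front of the box, hinged along its lower edge; angle in rad: 0 = upright and shut (stop), 1.5 = pulled down towards the robot, nearly flat (stop). A stiff friction hinge: it stays wherever it is left; moving it takes about 2 to 5 N at the bar. It starts somewhat ajar or shut.
- door_hinge (a point): Middle of the door's hinge line, 45 above the table. The hinge axis is the box's y.
- door_bar (a point): Middle of the door's pull bar: round steel, diameter 10, 120 long, parallel to the hinge, 175 from it and 45 beyond the door's free edge, on two 10 thick arms at its ends. With the door shut it is 220 above the table and 45 above the roof. Free all round: it can be pinched from above at any door angle and turns in the grip.
- door_inner (a point): Centre of the door's inner face, 70 from the hinge line. x = out of the face (into the box when shut, nearly up when down), y = along the hinge, z = towards the bar. Panel 190 wide, 8 thick, free edge 130 from the hinge. Rails 12 high at y +-80 and a 30 high ledge at the hinge end (10 to 15 from it) leave 155 x 115 for the handle. On raising, the handle slides to the ledge.
- white_handle: White 3D-printed trigger handle lying flat on a 2 thick green mat, 18 thick, 0.05 to 0.08 kg. Origin: centre of the underside of its main bar, 92 long (x) x 24 wide (y); z up. A 20 wide leg runs from the x = -36 end to y = -55, a thin trigger from the x = +36 end to y = -50; 50 is free between them beside the bar: pinch the bar across its 24 at the middle.
- stand: Fixed stand of the hold-to-run lever, blue block on a 200 x 90 dark foot plate. Origin on the table under the lever's pivot, which is 100 up; x points away from the lever's free end (the lever reaches 130 towards -x), z up. A small upright strip at either side of the lever, 72 from the pivot, is white (top), green (middle) and red (bottom); a black pointer on the lever moves along it.
- lever (a joint): Angle of the spring-loaded lever in rad about a level axis (stand's y): 0 = released, free end up by 0.25 rad; 0.25 = level, middle of the green band (0.17 to 0.33); 0.42 = cut-out, never to be passed; 0.5 = bottom stop. Springs back when let go. At the pad it takes about 4 N to start, 7.5 N at level, 11 N at the bottom.
- lever_pad (a point): Centre of the pressing pad, on the top face of the lever's free end, 105 from the pivot (pad 46 x 44); 6 above the line through the pivot. Moves with the lever: about 132 above the table when released, 106 when level.
- paddle: The white paddle arm of the lever, 12 thick, 24 wide with the 46 x 44 pad at its end. Origin on the pivot, turns with the lever; at lever 0.25 its z axis is vertical.
- grey_handle: Grey copy of the printed handle, same shape and size, lying on the same mat: leave it. The two may be either way round.
- clip: Steel U clip, 50 x 20 x 22, on the mat: leave it.
- screwdriver: Screwdriver lying to the right of the stand: leave it.
- bottle: Black bottle with orange cap, diameter 60, 150 high, behind the mat: leave it.
- cup: Blue cup, diameter 76, 90 high, at the left: leave it.
Not all that is in view belongs to the job. What is shaped like the white_handle but black or pink is not meant.

How it is judged:
By the outcome, as a careful person would: the job done as asked, in the order asked, and still so for the second after the job is handed in, while the arm keeps its last pose, push and grip.
It also fails if it takes over 67 s, if anything falls off the work surface, if the arm or the gripper's body presses on something with over 40 N, if the wrist force passes 120 N, or if a joint passes its speed limit or range.

### The arm

A 6-joint arm with a two-finger parallel gripper is mounted at the origin on the work surface. World frame = base frame: x ahead of the robot, y to its left, z up, the work surface at z = 0. Lengths are in m, angles in rad, forces in N, time in s.
With the tool pointing down it reaches from about 0.375 to 0.975 m from the base axis. Payload 3.8 kg.
Tool frame: the origin (TCP) lies midway between the tips of the shut fingers; the grasp point (between the pads) lies 19 mm behind it; z points along the fingers, y is the line along which they close (so a half turn about z gives the same grasp; the last joint's range is limited). The gripper opens to 85 mm and grips with 20 to 120 N. Pads are 22 mm wide; open, the fingers measure 114 mm over their backs; the gripper's body (76 mm by 85 mm) begins 54 mm behind the grasp point. The pads swing forward as they close: fully open they stand 13 mm farther back than shut.
Start: joints at [1.065, 0.264, 1.604, -0, 1.274, -0.037], TCP at [0.305, 0.602, 0.231] pointing down, gripper open.
Joint ranges: [-2.63, 2.63], [-0.94, 2.18], [0.31, 2.57], [-1.31, 4.45], [0, 2.66], [-2.55, 2.55]. Speed limits (rad/s): [2.57, 2.57, 3.14, 3.14, 3.14, 3.14].

### API

Orientations are given as a rotation vector (axis times angle).
In Python, from workcell import bot, read_camera, camera_info, ticket gives the robot as it stands.
- The arm moves only by the tool servo_tool, never from a script. Its argument "targets" is a list of rows, each an object of numbers: "hand": the closure, from -1 (fully open) to 1 (shut); "x", "y", "z": the shift along the tool's x, y, z as a fraction of full scale; "roll": the turn about the tool's z as a fraction of full scale. In form: [{"hand": .., "x": .., "y": .., "z": .., "roll": ..}, ...]. A call has 1 to 10 rows; each row is the pose to reach, as a shift and turn from the pose commanded when the call began, along the tool's axes at that moment, turning the shorter way round; what a row does not reach only later rows make up. Full scale, the value 1, is 50 cm for a shift and 180 degrees for a turn. A row lasts 1/12 s, in which the tool goes at most 41.7 mm and 7.16 degrees, less where a joint would pass 70% of its speed; a pose out of reach is approached as far as the arm can. A call with a number of a shift or a turn outside -1 to 1 is refused whole. A call with a gripper value outside its range is refused whole. The fingers move at their own pace and stop on an object; "grip_force" is the grip in N (left out, the last holds). Time passes only in rows, so rows that repeat a pose let the fingers close. It gives the time, the measured TCP pose, the force, the opening and the grip force at its end, in the units of the state.
- bot.read_state(): the state, without advancing time (a new reading comes with each control period).
- read_camera(name): name is "scene" or "top" or "wrist"; returns the picture (420x560x3 uint8, red, green, blue); there is no depth.
- camera_info(name): a dict with "fx", "fy", "cx", "cy" (pixels), "k1" (the pictures are not rectified: a ray, as slopes to the right and down, at radius r is drawn at 1 + k1 r^2 times it, then the intrinsics apply), "eye" and "orientation" of the camera in the world; the wrist camera has in their place "T_tool_cam" (4x4, takes a point from camera to tool coordinates, whose origin is the TCP and whose axes are the flange's). Camera axes: x right, y down, z forward; pixel columns grow to the right and rows downward; lengths in m; the calibration is good to about 2 mm. A picture is of the moment at which its call begins: read the wrist's pose just before it. camera_info takes no time and is no camera call.
- ticket.finish_job(): hands the job in; it is judged then, once.
The state is a dict: "time": time; "q": joint angles; "joint_vel": joint speeds; "joint_torque": joint torques, N m; "tool_pos": TCP position; "tcp_rot": TCP orientation; "wrist_force": force on the tool from outside, world axes, zero at the start; "torque": the same for the moment, N m; "width": opening from 0.0 (shut) to 1.0 (fully open); "grip_force": force on a finger pad.
Only numpy, scipy, OpenCV 4.12 (cv2) and the standard library are available. Lean on these libraries where they do the work, as an engineer would, in place of code of your own. Each camera call takes 0.05 s, during which the arm holds its last target. There are 200 camera calls.

## Working session

There is one attempt and no reset: what is moved stays moved. The work goes in short steps, Python scripts to look and compute and a tool call to move; the robot and the scene stay as the last step left them, time stands still between calls to the robot, and variables do not carry over. Pictures are saved under pics/ and viewed, at most 10 in all, crops included, and the job is handed in when it is done.

Besides the shell and the picture viewer there is one more tool, called after "Emit:" as name(argument=value, ...) on one line, values as JSON. servo_tool: Moves the arm, as the interface text tells. Its arguments: {"type":"object","properties":{"targets":{"type":"array"},"grip_force":{"type":"number"}},"required":["targets"]}

```bash
mkdir -p pics; ls; python3 - <<'E'
from workcell import bot, read_camera, camera_info
import cv2,json
print(bot.read_state())
for n in ("scene","top","wrist"):
    print(n,camera_info(n))
for n in ("scene","top"):
    cv2.imwrite(f"pics/{n}0.png",read_camera(n)[:,:,::-1])
E
```

```text
pics
{'time': 0.0, 'q': array([ 1.06511116e+00,  2.64776696e-01,  1.60538298e+00,  2.21986352e-05,
        1.27370497e+00, -3.68727617e-02]), 'joint_vel': array([ 0.00053399, -0.00054066, -0.00064069,  0.00055827, -0.000332  ,
        0.00153931]), 'joint_torque': array([-2.73776368e-04, -5.15145671e+01, -3.67304850e+01, -1.54077525e-04,
        1.33256221e-02,  1.84319717e-06]), 'tool_pos': array([0.30460448, 0.60153637, 0.22994132]), 'tcp_rot': array([-0.72954687, -3.05506149,  0.00342871]), 'wrist_force': array([ 0.23403059, -0.44030589, -0.19389376]), 'torque': array([-0.00656883,  0.00707008, -0.03502217]), 'grip_force': 0.0, 'width': 1.0018379909289712}
scene {'fx': 441.96664444577357, 'fy': 441.96664444577357, 'cx': 279.3148866306108, 'cy': 208.82849074020334, 'k1': -0.09716446029418849, 'eye': array([ 0.93483093, -0.6025106 ,  1.20671995]), 'orientation': array([-2.44865205, -0.78027306,  0.22332574])}
top {'fx': 537.1092589167721, 'fy': 537.1092589167721, 'cx': 280.00003198777307, 'cy': 212.046833238433, 'k1': -0.11397813274625725, 'eye': array([ 0.44457062, -0.01281246,  2.08439437]), 'orientation': array([-2.20805874,  2.17580854, -0.06813166])}
wrist {'fx': 319.3231609683483, 'fy': 319.3231609683483, 'cx': 277.215763036757, 'cy': 203.80339590105038, 'k1': -0.0724120447702327, 'T_tool_cam': array([[ 5.91902714e-05, -9.64248856e-01, -2.64998377e-01,
         6.65718003e-02],
       [ 9.99999874e-01,  1.89222093e-04, -4.65161048e-04,
         9.22939947e-04],
       [ 4.98674557e-04, -2.64998316e-01,  9.64248746e-01,
        -1.42722001e-01],
       [ 0.00000000e+00,  0.00000000e+00,  0.00000000e+00,
         1.00000000e+00]])}
```

View pics/scene0.png

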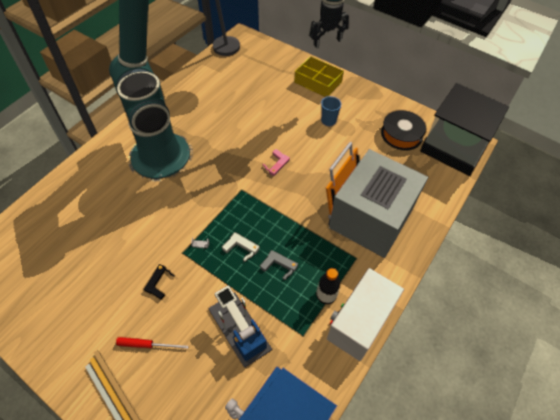

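View pics/top0.png

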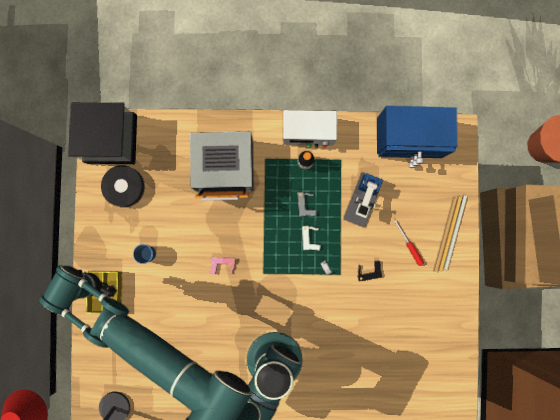

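The top view shows the box at (221,160), white handle at (311,238), grey handle at (306,204), stand at (365,198), black look-alike at (370,271) and pink one at (222,264). The white one on the mat is the one meant, because it is white and lies on the green mat. I'll confirm that in an enlarged crop.

```bash
cat > h.py <<'E'
import numpy as np, cv2
from scipy.spatial.transform import Rotation as R
from workcell import bot, read_camera, camera_info
def pose(n,st=None):
    c=camera_info(n)
    if n=="wrist":
        T=np.eye(4);T[:3,:3]=R.from_rotvec(st["tcp_rot"]).as_matrix();T[:3,3]=st["tool_pos"]
        T=T@c["T_tool_cam"];return c,T[:3,:3],T[:3,3]
    return c,R.from_rotvec(c["orientation"]).as_matrix(),c["eye"]
def KD(c): return np.array([[c["fx"],0,c["cx"]],[0,c["fy"],c["cy"]],[0,0,1]]),np.array([c["k1"],0,0,0.])
def ray(n,px,st=None):
    c,M,e=pose(n,st);K,D=KD(c)
    u=cv2.undistortPoints(np.array(px,float).reshape(-1,1,2),K,D)[:,0]
    return e,np.c_[u,np.ones(len(u))]@M.T
def onz(n,px,z,st=None):
    e,d=ray(n,px,st);return e+d*((z-e[2])/d[:,2])[:,None]
def proj(n,P,st=None):
    c,M,e=pose(n,st);K,D=KD(c)
    return cv2.projectPoints((np.array(P,float).reshape(-1,3)-e)@M,np.zeros(3),np.zeros(3),K,D)[0][:,0]
E
python3 - <<'E'
import cv2,numpy as np
from h import *
t=cv2.imread("pics/top0.png");s=cv2.imread("pics/scene0.png")
f=lambda i,x,y,w,h,k:cv2.resize(i[y:y+h,x:x+w],None,fx=k,fy=k,interpolation=cv2.INTER_CUBIC)
a=np.hstack([f(t,290,160,100,75,4)[:300],f(t,180,120,100,75,4)])
b=np.hstack([f(s,180,220,133,100,3)[:300,:399],f(s,310,130,133,100,3)[:300,:399]])
b=cv2.resize(b,(800,300))
a2=f(t,290,190,100,75,4)
a[:, :400]=a2
cv2.imwrite("pics/c1.png",np.vstack([a,b]))
E
```

```text
(no output)
```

View pics/c1.png

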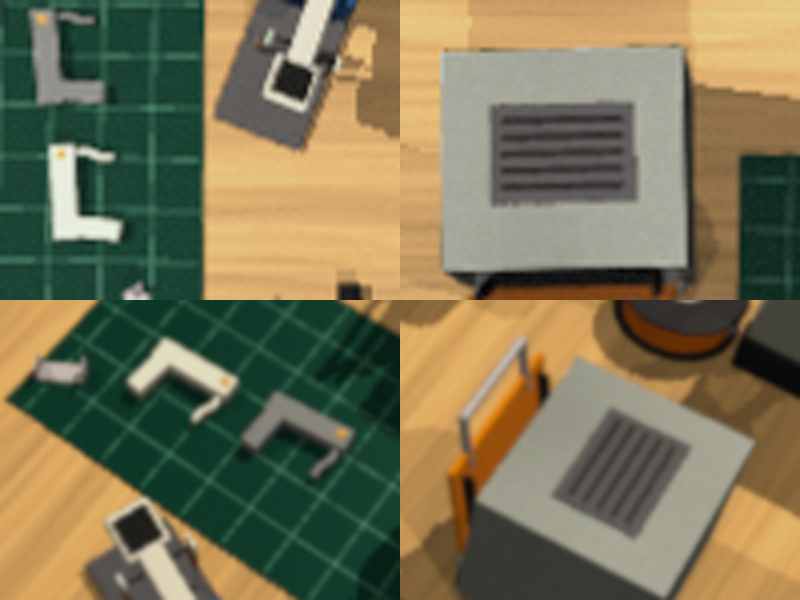

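The enlarged crop confirms it. The white handle lies beside the grey one, bar near (306,208) in the top image, with its leg at the near end and its trigger at the far end, both pointing right. The box roof, the door (ajar) and the lever pad at (363,211) are also clear. Next I turn these into positions.

```bash
python3 - <<'E'
from h import *
from scipy.optimize import least_squares, minimize
t=cv2.imread("pics/top0.png");np.set_printoptions(precision=4,suppress=True)
# box roof
c=np.array([[442,52],[684,46],[690,266],[445,271]])/4+[180,120]
P=onz("top",c,.175);print("roof",P[:,:2],np.linalg.norm(P-np.roll(P,1,0),axis=1))
# roof scene crop corners: front-left(top of crop), front-right
sc=np.array([[580,358],[753,441],[478,497]],float);sc=np.c_[310+(sc[:,0]-400)/3,130+(sc[:,1]-300)/3]
print("scene",onz("scene",sc,.175)[:,:2])
# lever
a=onz("top",[[363.2,211]],.132);b=onz("scene",[[225.7,295.7]],.132);print("pad",a,b)
print("leverdir",onz("top",[[369.5,192.5]],.11)-a)
# bar
s=np.array([[331.7,169.3],[351.3,144]])
for z in(.20,.21,.22):print("bar",z,onz("scene",s,z)[:,:2], onz("top",[[201,197],[244,197]],z)[:,:2])
# handle
x0,y0,w,h=295,220,35,35
hs=cv2.cvtColor(t,cv2.COLOR_BGR2HSV)[y0:y0+h,x0:x0+w]
m=((hs[...,2]>150)&(hs[...,1]<70)).astype(np.uint8)
print(m.sum())
K=4
M=cv2.resize(m*255,None,fx=K,fy=K,interpolation=cv2.INTER_LINEAR)/255.
bars=[np.array([[-46,-12],[46,-12],[46,12],[-46,12]]),np.array([[-46,-55],[-26,-55],[-26,0],[-46,0]]),np.array([[33,-50],[39,-50],[39,0],[33,0]])]
def cost(p):
    I=np.zeros(M.shape,np.uint8);C,S=np.cos(p[2]),np.sin(p[2])
    for q in bars:
        q=q/1000;W=np.c_[q@np.array([[C,S],[-S,C]])+p[:2],np.full(4,.02)]
        u=(proj("top",W)-[x0-.5,y0-.5])*K-.5
        cv2.fillPoly(I,[np.round(u*16).astype(np.int32)],255,shift=4)
    return np.abs(I/255.-M).sum()
i=onz("top",[[306,238]],.02)[0]
best=min((minimize(cost,[i[0],i[1],g],method="Nelder-Mead",options=dict(initial_simplex=[[i[0],i[1],g],[i[0]+.01,i[1],g],[i[0],i[1]+.01,g],[i[0],i[1],g+.2]])) for g in(-.2,0,.2)),key=lambda r:r.fun)
print("handle",best.x,best.fun,M.sum())
E
```

```text
roof [[ 0.8451 -0.0497]
 [ 0.8545 -0.2682]
 [ 0.6548 -0.2744]
 [ 0.6468 -0.055 ]] [0.1983 0.2187 0.1998 0.2195]
scene [[0.6484 0.31  ]
 [0.8425 0.3163]
 [0.6533 0.0962]]
pad [[ 0.5702 -0.32    0.132 ]] [[ 0.5737 -0.3138  0.132 ]]
leverdir [[ 0.0704 -0.0266 -0.022 ]]
bar 0.2 [[0.601  0.153 ]
 [0.5983 0.273 ]] [[0.6068 0.2635]
 [0.609  0.1115]]
bar 0.21 [[0.6043 0.1455]
 [0.6016 0.2643]] [[0.606  0.262 ]
 [0.6081 0.1109]]
bar 0.22 [[0.6076 0.138 ]
 [0.605  0.2556]] [[0.6051 0.2605]
 [0.6073 0.1102]]
229
handle [ 0.4728 -0.1148  0.0233] 707.0235294117647 3663.545098039216
```

```bash
cat >> h.py <<'E'
def plan(P,ang=None,st=None):
    """fractions to bring TCP to P with tool y at world angle ang (mod 180)"""
    st=st or bot.read_state();M=R.from_rotvec(st["tcp_rot"]).as_matrix()
    d=M.T@(np.array(P)-st["tool_pos"]);a=np.arctan2(M[1,1],M[0,1]);o=dict(x=d[0]/.5,y=d[1]/.5,z=d[2]/.5)
    if ang is not None:
        r=(a-ang+np.pi/2)%np.pi-np.pi/2;o["roll"]=r/np.pi;o["alt"]=r/np.pi-np.sign(r)
    return {k:round(float(v),4) for k,v in o.items()},"rows %.1f"%(np.linalg.norm(d)/.0417),"q6 %.2f yaw %.3f"%(st["q"][5],a)
E
python3 - <<'E'
from h import *
np.set_printoptions(precision=4,suppress=True)
c=np.array([[442,52],[684,46],[690,266],[445,271]])/4+[180,120]-[100,0]
c=np.c_[(np.array([442,684,690,445])-400)/4+180,np.array([52,46,266,271])/4+120]
P=onz("top",c,.175)[:,:2];print(P)
d=P[[1,2]].mean(0)-P[[0,3]].mean(0);print("yaw",np.arctan2(d[0],-d[1]), "front",P[[2,3]].mean(0))
print(plan([.604,.203,.30],.025))
E
```

```text
[[0.8405 0.3114]
 [0.8485 0.0927]
 [0.6493 0.0835]
 [0.6418 0.303 ]]
yaw 0.03533727695234416 front [0.6455 0.1933]
({'x': -0.8942, 'y': -0.4409, 'z': -0.139, 'roll': 0.3428, 'alt': -0.6572}, 'rows 12.1', 'q6 -0.04 yaw 1.102')
```

Emit:
servo_tool(targets=[{"hand": -1,"x": -0.894,"y": -0.441,"z": -0.139,"roll": 0.343},{"hand": -1,"x": -0.894,"y": -0.441,"z": -0.139,"roll": 0.343},{"hand": -1,"x": -0.894,"y": -0.441,"z": -0.139,"roll": 0.343},{"hand": -1,"x": -0.894,"y": -0.441,"z": -0.139,"roll": 0.343},{"hand": -1,"x": -0.894,"y": -0.441,"z": -0.139,"roll": 0.343},{"hand": -1,"x": -0.894,"y": -0.441,"z": -0.139,"roll": 0.343},{"hand": -1,"x": -0.894,"y": -0.441,"z": -0.139,"roll": 0.343},{"hand": -1,"x": -0.894,"y": -0.441,"z": -0.139,"roll": 0.343},{"hand": -1,"x": -0.894,"y": -0.441,"z": -0.139,"roll": 0.343},{"hand": -1,"x": -0.894,"y": -0.441,"z": -0.139,"roll": 0.343}])

```text
time: 0.93
tool_pos: [0.5532, 0.2701, 0.2887]
tcp_rot: [-2.198, -2.244, 0.001]
wrist_force: [0.3, 0.2, -0.3]
width: 1.004
grip_force: 0.0
```

```bash
python3 - <<'E'
from h import *
st=bot.read_state();print(st["tool_pos"],st["time"],plan([.604,.203,.30],.033))
cv2.imwrite("pics/w1.png",read_camera("wrist")[:,:,::-1])
print("bar pred",proj("wrist",[[.604,.143,.213],[.604,.263,.213]],st))
np.savez("w1.npz",**st)
E
```

```text
[0.55320965 0.27013773 0.28866949] 0.9333 ({'x': -0.1364, 'y': 0.0987, 'z': -0.0227, 'roll': -0.0038, 'alt': 0.9962}, 'rows 2.0', 'q6 0.39 yaw 0.021')
bar pred [[333.63279714 359.67702115]
 [346.01070969 224.70783758]]
```

View pics/w1.png

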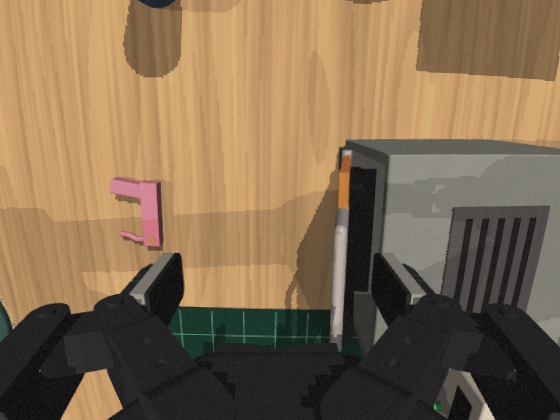

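The wrist view shows the bar running from (340,226) down to about (336,345), close to the prediction. The box's front-left roof corner is at (388,154) and the foot of the front at (347,141).

```bash
python3 - <<'E'
from h import *
st={k:v for k,v in np.load("w1.npz").items()}
print(onz("wrist",[[388,154],[425,280]],.175,st), onz("wrist",[[347,141]],0,st))
for z in(.205,.213,.22):print(onz("wrist",[[340,226],[338,290],[336.5,330]],z,st))
E
```

```text
[[0.64242349 0.31073694 0.175     ]
 [0.6900787  0.19807437 0.175     ]] [[0.64622688 0.30799938 0.        ]]
[[0.60141036 0.25914385 0.205     ]
 [0.60404489 0.2048599  0.205     ]
 [0.60585107 0.16677376 0.205     ]]
[[0.59969258 0.26192548 0.213     ]
 [0.60223401 0.20955992 0.213     ]
 [0.60397635 0.17281974 0.213     ]]
[[0.59818953 0.2643594  0.22      ]
 [0.60064948 0.21367244 0.22      ]
 [0.60233598 0.17810998 0.22      ]]
```

```bash
python3 - <<'E'
from h import *
print(plan([.602,.203,.195],.04))
E
```

```text
({'x': -0.1224, 'y': 0.0838, 'z': 0.1911, 'roll': -0.0065, 'alt': 0.9935}, 'rows 2.9', 'q6 0.39 yaw 0.019')
```

Emit:
servo_tool(targets=[{"hand": -1,"x": -0.122,"y": 0.084,"z": 0,"roll": -0.0065},{"hand": -1,"x": -0.122,"y": 0.084,"z": 0,"roll": -0.0065},{"hand": -1,"x": -0.122,"y": 0.084,"z": 0.08,"roll": -0.0065},{"hand": -1,"x": -0.122,"y": 0.084,"z": 0.14,"roll": -0.0065},{"hand": -1,"x": -0.122,"y": 0.084,"z": 0.191,"roll": -0.0065},{"hand": 1,"x": -0.122,"y": 0.084,"z": 0.191,"roll": -0.0065},{"hand": 1,"x": -0.122,"y": 0.084,"z": 0.191,"roll": -0.0065},{"hand": 1,"x": -0.122,"y": 0.084,"z": 0.191,"roll": -0.0065},{"hand": 1,"x": -0.122,"y": 0.084,"z": 0.191,"roll": -0.0065},{"hand": 1,"x": -0.122,"y": 0.084,"z": 0.191,"roll": -0.0065}], grip_force=40)

```text
time: 1.82
tool_pos: [0.5976, 0.2129, 0.1962]
tcp_rot: [2.169, 2.27, 0.006]
wrist_force: [0.4, 0.6, 0.3]
width: 0.299
grip_force: 0.0
```

```bash
python3 - <<'E'
from h import *
st=bot.read_state();print(st["tool_pos"],st["width"],st["grip_force"],st["wrist_force"])
M=R.from_rotvec(st["tcp_rot"]).as_matrix();print(M)
e=np.array([np.cos(.04),np.sin(.04),0])
th0=np.arcsin((.647-st["tool_pos"][0])/.175);print(th0)
b=lambda t:.175*(-np.sin(t)*e+np.cos(t)*np.array([0,0,1]))
for t in np.arange(th0,1.5,.1)[1:].tolist()+[1.5]:print(round(t,3),(M.T@(b(t)-b(th0))/.5).round(3))
E
```

```text
[0.59757902 0.21292461 0.19616747] 0.29881984236653775 0.0 [0.38068347 0.57902906 0.26443376]
[[-0.04533397  0.99896265  0.0042955 ]
 [ 0.99897123  0.04532859  0.00134047]
 [ 0.00114437  0.00435185 -0.99998988]]
0.286300854884538
0.386 [ 0.    -0.033  0.011]
0.486 [ 0.    -0.065  0.026]
0.586 [ 0.    -0.095  0.044]
0.686 [ 0.001 -0.123  0.064]
0.786 [ 0.001 -0.149  0.088]
0.886 [ 0.001 -0.173  0.114]
0.986 [ 0.001 -0.194  0.142]
1.086 [ 0.001 -0.212  0.172]
1.186 [ 0.001 -0.226  0.203]
1.286 [ 0.001 -0.238  0.236]
1.386 [ 0.001 -0.246  0.27 ]
1.486 [ 0.001 -0.251  0.305]
1.5 [ 0.001 -0.252  0.31 ]
```

Emit:
servo_tool(targets=[{"hand": 1,"x": 0,"y": 0.006,"z": 0,"roll": 0},{"hand": 1,"x": 0,"y": 0.006,"z": 0,"roll": 0},{"hand": 1,"x": 0,"y": 0.006,"z": 0,"roll": 0},{"hand": 1,"x": 0,"y": 0.006,"z": 0,"roll": 0}])

```text
time: 2.15
tool_pos: [0.6005, 0.2129, 0.1955]
tcp_rot: [2.17, 2.269, 0.005]
wrist_force: [-0.3, 0.4, 6.8]
width: 0.102
grip_force: 39.1
```

```bash
python3 - <<'E'
from h import *
st=bot.read_state();print(st["tool_pos"],st["width"],st["grip_force"],st["wrist_force"])
E
```

```text
[0.60045791 0.21288784 0.19546755] 0.10155580619382182 39.111056327819824 [-0.29343903  0.37108     6.77364919]
```

Emit:
servo_tool(targets=[{"hand": 1,"x": 0,"y": -0.033,"z": 0.011,"roll": 0},{"hand": 1,"x": 0,"y": -0.065,"z": 0.026,"roll": 0},{"hand": 1,"x": 0,"y": -0.095,"z": 0.044,"roll": 0},{"hand": 1,"x": 0,"y": -0.123,"z": 0.064,"roll": 0},{"hand": 1,"x": 0,"y": -0.149,"z": 0.088,"roll": 0},{"hand": 1,"x": 0,"y": -0.173,"z": 0.114,"roll": 0},{"hand": 1,"x": 0,"y": -0.194,"z": 0.142,"roll": 0},{"hand": 1,"x": 0,"y": -0.194,"z": 0.142,"roll": 0}])

```text
time: 2.82
tool_pos: [0.4956, 0.209, 0.1205]
tcp_rot: [-2.166, -2.263, 0.01]
wrist_force: [-14.3, 5.9, 5.8]
width: 0.1
grip_force: 43.5
```

```bash
python3 - <<'E'
from h import *
st=bot.read_state();print(st["tool_pos"],st["width"],st["grip_force"],st["wrist_force"])
M=R.from_rotvec(st["tcp_rot"]).as_matrix()
p=st["tool_pos"]+M@[0,0,-.019];h=np.array([.647,.2,.045])
print(p, "dist",np.hypot(p[0]-h[0],p[2]-h[2]),np.arctan2(h[0]-p[0],p[2]-h[2]))
e=np.array([np.cos(.04),np.sin(.04),0])
th0=np.arctan2(h[0]-p[0],p[2]-h[2])
b=lambda t:.175*(-np.sin(t)*e+np.cos(t)*np.array([0,0,1]))
for t in [1.08,1.17,1.26,1.35,1.43,1.48,1.5,1.52]:print(round(t,3),(M.T@(b(t)-b(th0))/.5).round(3))
E
```

```text
[0.49557206 0.20898704 0.12050494] 0.09965636665365953 43.47128212451935 [-14.25945823   5.8890574    5.81185789]
[0.49577857 0.20895617 0.13950379] dist 0.17832242647451335 1.0122426794318302
1.08 [ 0.    -0.012  0.021]
1.17 [-0.    -0.025  0.049]
1.26 [-0.    -0.036  0.079]
1.35 [-0.    -0.044  0.109]
1.43 [-0.    -0.048  0.137]
1.48 [-0.    -0.05   0.154]
1.5 [-0.    -0.051  0.161]
1.52 [-0.    -0.051  0.168]
```

Emit:
servo_tool(targets=[{"hand": 1,"x": 0,"y": -0.018,"z": 0.021,"roll": 0},{"hand": 1,"x": 0,"y": -0.031,"z": 0.049,"roll": 0},{"hand": 1,"x": 0,"y": -0.042,"z": 0.079,"roll": 0},{"hand": 1,"x": 0,"y": -0.05,"z": 0.109,"roll": 0},{"hand": 1,"x": 0,"y": -0.054,"z": 0.137,"roll": 0},{"hand": 1,"x": 0,"y": -0.056,"z": 0.154,"roll": 0},{"hand": 1,"x": 0,"y": -0.057,"z": 0.161,"roll": 0},{"hand": 1,"x": 0,"y": -0.057,"z": 0.164,"roll": 0}])

```text
time: 3.48
tool_pos: [0.4658, 0.2078, 0.0374]
tcp_rot: [-2.165, -2.26, 0.016]
wrist_force: [-16.7, 10.4, 4.3]
width: 0.099
grip_force: 45.5
```

```bash
python3 - <<'E'
from h import *
st=bot.read_state();print(st["tool_pos"],st["width"],st["grip_force"],st["wrist_force"])
M=R.from_rotvec(st["tcp_rot"]).as_matrix()
p=st["tool_pos"]+M@[0,0,-.019];h=np.array([.647,.2,.045])
print(p, "dist",np.hypot(p[0]-h[0],p[2]-h[2]),np.arctan2(h[0]-p[0],p[2]-h[2]))
E
```

```text
[0.46581961 0.20775139 0.03740092] 0.0987792169480658 45.5032879114151 [-16.66100158  10.43185641   4.29034119]
[0.46610938 0.20773668 0.0563987 ] dist 0.18124940121590535 1.5078652076107997
```

Emit:
servo_tool(targets=[{"hand": 1,"x": 0,"y": -0.006,"z": 0.006,"roll": 0},{"hand": 1,"x": 0,"y": -0.006,"z": 0.012,"roll": 0},{"hand": 1,"x": 0,"y": -0.006,"z": 0.012,"roll": 0}])

```text
time: 3.73
tool_pos: [0.4655, 0.2078, 0.0325]
tcp_rot: [-2.167, -2.263, 0.009]
wrist_force: [-11.3, 9.2, -0.1]
width: 0.101
grip_force: 45.0
```

Emit:
servo_tool(targets=[{"hand": 1,"x": 0,"y": -0.006,"z": 0.006,"roll": 0},{"hand": 1,"x": 0,"y": -0.006,"z": 0.012,"roll": 0},{"hand": 1,"x": 0,"y": -0.006,"z": 0.012,"roll": 0}])

```text
time: 3.98
tool_pos: [0.4655, 0.2079, 0.031]
tcp_rot: [-2.169, -2.266, 0.004]
wrist_force: [-16.7, 3.7, 26.9]
width: 0.101
grip_force: 47.7
```

Emit:
servo_tool(targets=[{"hand": -1,"x": 0,"y": 0,"z": -0.008,"roll": 0},{"hand": -1,"x": 0,"y": 0,"z": -0.008,"roll": 0},{"hand": -1,"x": 0,"y": 0,"z": -0.008,"roll": 0},{"hand": -1,"x": 0,"y": 0,"z": -0.008,"roll": 0},{"hand": -1,"x": 0,"y": 0,"z": -0.06,"roll": 0},{"hand": -1,"x": 0,"y": 0,"z": -0.14,"roll": 0},{"hand": -1,"x": 0,"y": 0,"z": -0.22,"roll": 0},{"hand": -1,"x": 0,"y": 0,"z": -0.3,"roll": 0},{"hand": -1,"x": 0,"y": 0,"z": -0.38,"roll": 0}])

```text
time: 4.73
tool_pos: [0.4673, 0.2059, 0.2194]
tcp_rot: [-2.171, -2.27, 0.002]
wrist_force: [0.2, 1.2, -0.8]
width: 0.999
grip_force: 0.0
```

```bash
python3 - <<'E'
from h import *
st=bot.read_state();print(st["tool_pos"],st["width"],st["wrist_force"])
cv2.imwrite("pics/sA.png",read_camera("scene")[:,:,::-1])
print(plan([.473,-.115,.16],.023+np.pi/2))
E
```

```text
[0.46730948 0.20589027 0.2193862 ] 0.9987307482183743 [ 0.16045185  1.16880246 -0.81919413]
({'x': -0.6457, 'y': -0.0291, 'z': 0.1353, 'roll': -0.4931, 'alt': 0.5069}, 'rows 7.9', 'q6 0.32 yaw 0.045')
```

Emit:
servo_tool(targets=[{"hand": -1,"x": -0.646,"y": -0.029,"z": 0.0,"roll": 0.507},{"hand": -1,"x": -0.646,"y": -0.029,"z": 0.0,"roll": 0.507},{"hand": -1,"x": -0.646,"y": -0.029,"z": 0.0,"roll": 0.507},{"hand": -1,"x": -0.646,"y": -0.029,"z": 0.0,"roll": 0.507},{"hand": -1,"x": -0.646,"y": -0.029,"z": 0.135,"roll": 0.507},{"hand": -1,"x": -0.646,"y": -0.029,"z": 0.135,"roll": 0.507},{"hand": -1,"x": -0.646,"y": -0.029,"z": 0.135,"roll": 0.507},{"hand": -1,"x": -0.646,"y": -0.029,"z": 0.135,"roll": 0.507},{"hand": -1,"x": -0.646,"y": -0.029,"z": 0.135,"roll": 0.507},{"hand": -1,"x": -0.646,"y": -0.029,"z": 0.135,"roll": 0.507}])

```text
time: 5.62
tool_pos: [0.466, -0.1195, 0.1482]
tcp_rot: [-3.091, -0.554, 0.006]
wrist_force: [0.4, -0.4, -0.4]
width: 1.0
grip_force: 0.0
```

```bash
python3 - <<'E'
from h import *
st=bot.read_state();print(st["tool_pos"],st["q"],plan([.473,-.115,.16],.023+np.pi/2,st))
w=read_camera("wrist")[:,:,::-1];s=cv2.imread("pics/sA.png")
np.savez("w2.npz",**st)
cv2.imwrite("pics/w2.png",np.hstack([cv2.resize(w,(500,375)),cv2.resize(s[100:280,280:420],(292,375))]))
C,S=np.cos(.023),np.sin(.023)
P=np.array([[-46,-12],[46,-12],[46,12],[-46,12],[0,0]])/1000@np.array([[C,S],[-S,C]])+[.4728,-.1148]
print(proj("wrist",np.c_[P,np.full(5,.02)],st)*500/560)
E
```

```text
[ 0.4660115  -0.11950309  0.1482459 ] [-3.02391440e-01 -3.34852605e-02  2.09401359e+00 -6.53029267e-04
  1.08507013e+00  9.14157304e-01] ({'x': 0.0162, 'y': -0.0036, 'z': -0.0236, 'roll': 0.1055, 'alt': -0.8945}, 'rows 0.3', 'q6 0.91 yaw -1.216')
[[242.3783491  212.59961098]
 [273.88984817 125.86875384]
 [249.69986928 117.34876288]
 [219.88754219 205.3518044 ]
 [245.87228246 167.07051511]]
```

View pics/w2.png

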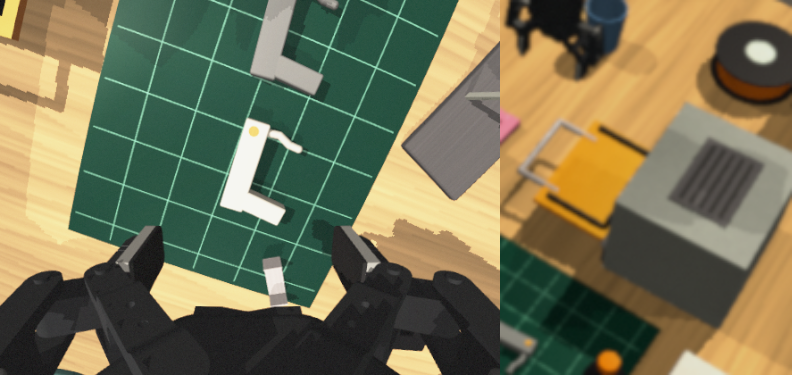

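Handle bar corners are at (248,118), (271,124), (220,207) and (242,213), within about 2 px of prediction. The door lies fully down in the right-hand crop.

Emit:
servo_tool(targets=[{"hand": -1,"x": 0.016,"y": -0.0036,"z": 0.08,"roll": 0.1055},{"hand": -1,"x": 0.016,"y": -0.0036,"z": 0.14,"roll": 0.1055},{"hand": -1,"x": 0.016,"y": -0.0036,"z": 0.14,"roll": 0.1055},{"hand": -1,"x": 0.016,"y": -0.0036,"z": 0.14,"roll": 0.1055},{"hand": -1,"x": 0.016,"y": -0.0036,"z": 0.14,"roll": 0.1055}])

```text
time: 6.08
tool_pos: [0.4746, -0.1123, 0.0805]
tcp_rot: [-3.141, -0.061, 0.001]
wrist_force: [-0.2, -0.1, 0.6]
width: 0.996
grip_force: 0.0
```

```bash
python3 - <<'E'
from h import *
print(bot.read_state()["tool_pos"],plan([.473,-.115,.006],.023+np.pi/2))
E
```

```text
[ 0.47463935 -0.11225726  0.08045071] ({'x': -0.0034, 'y': 0.0054, 'z': 0.1489, 'roll': 0.005, 'alt': -0.995}, 'rows 1.8', 'q6 1.25 yaw -1.532')
```

Emit:
servo_tool(targets=[{"hand": -1,"x": -0.0034,"y": 0.0054,"z": 0.07,"roll": 0.005},{"hand": -1,"x": -0.0034,"y": 0.0054,"z": 0.12,"roll": 0.005},{"hand": -0.2,"x": -0.0034,"y": 0.0054,"z": 0.149,"roll": 0.005},{"hand": 1,"x": -0.0034,"y": 0.0054,"z": 0.149,"roll": 0.005},{"hand": 1,"x": -0.0034,"y": 0.0054,"z": 0.149,"roll": 0.005},{"hand": 1,"x": -0.0034,"y": 0.0054,"z": 0.149,"roll": 0.005},{"hand": 1,"x": -0.0034,"y": 0.0054,"z": 0.149,"roll": 0.005},{"hand": 1,"x": -0.0034,"y": 0.0054,"z": 0.149,"roll": 0.005},{"hand": 1,"x": -0.0034,"y": 0.0054,"z": 0.149,"roll": 0.005}], grip_force=30)

```text
time: 6.83
tool_pos: [0.4752, -0.1158, 0.0085]
tcp_rot: [3.14, 0.03, 0.007]
wrist_force: [-0.4, 0.8, 7.2]
width: 0.272
grip_force: 30.3
```

```bash
python3 - <<'E'
from h import *
print(plan([.558,.197,.16],.04))
E
```

```text
({'x': 0.1788, 'y': -0.6219, 'z': -0.3031, 'roll': 0.4933, 'alt': -0.5067}, 'rows 8.6', 'q6 1.26 yaw -1.552')
```

Emit:
servo_tool(targets=[{"hand": 1,"x": 0,"y": 0,"z": -0.08,"roll": 0},{"hand": 1,"x": 0,"y": 0,"z": -0.16,"roll": 0},{"hand": 1,"x": 0.179,"y": -0.622,"z": -0.303,"roll": -0.5},{"hand": 1,"x": 0.179,"y": -0.622,"z": -0.303,"roll": -0.5},{"hand": 1,"x": 0.179,"y": -0.622,"z": -0.303,"roll": -0.5},{"hand": 1,"x": 0.179,"y": -0.622,"z": -0.303,"roll": -0.5},{"hand": 1,"x": 0.179,"y": -0.622,"z": -0.303,"roll": -0.5},{"hand": 1,"x": 0.179,"y": -0.622,"z": -0.303,"roll": -0.5},{"hand": 1,"x": 0.179,"y": -0.622,"z": -0.303,"roll": -0.5},{"hand": 1,"x": 0.179,"y": -0.622,"z": -0.303,"roll": -0.5}])

```text
time: 7.67
tool_pos: [0.5569, 0.1998, 0.159]
tcp_rot: [2.737, 1.541, 0.002]
wrist_force: [0.3, -0.6, -0.5]
width: 0.272
grip_force: 30.0
```

```bash
python3 - <<'E'
from h import *
st=bot.read_state();print(st["tool_pos"],st["width"],st["grip_force"],plan([.558,.197,.16],.04))
E
```

```text
[0.5569019  0.19977012 0.15900795] 0.2723437775453673 29.973259270191193 ({'x': -0.0036, 'y': 0.0048, 'z': -0.002, 'roll': -0.1863, 'alt': 0.8137}, 'rows 0.1', 'q6 0.85 yaw -0.545')
```

Emit:
servo_tool(targets=[{"hand": 1,"x": -0.0036,"y": 0.0048,"z": 0.05,"roll": -0.186},{"hand": 1,"x": -0.0036,"y": 0.0048,"z": 0.1,"roll": -0.186},{"hand": 1,"x": -0.0036,"y": 0.0048,"z": 0.14,"roll": -0.186},{"hand": 1,"x": -0.0036,"y": 0.0048,"z": 0.158,"roll": -0.186},{"hand": 1,"x": -0.0036,"y": 0.0048,"z": 0.158,"roll": -0.186},{"hand": 1,"x": -0.0036,"y": 0.0048,"z": 0.158,"roll": -0.186}])

```text
time: 8.17
tool_pos: [0.5568, 0.1945, 0.0778]
tcp_rot: [-2.182, -2.259, 0.003]
wrist_force: [-0.5, 0.3, -0.7]
width: 0.272
grip_force: 30.0
```

```bash
python3 - <<'E'
from h import *
st=bot.read_state();print(st["tool_pos"],st["width"],st["wrist_force"],plan([.558,.197,.06],.04))
np.savez("w3.npz",**st)
h=np.array([.643,.2,.045]);e=np.array([np.cos(.04),np.sin(.04),0]);l=np.array([-np.sin(.04),np.cos(.04),0])
print(proj("wrist",[h-e*s+l*v+[0,0,.005] for s in(15,130) for v in(-75,75) for s,v in[(s/1000,v/1000)]],st)*500/560)
w=read_camera("wrist")[:,:,::-1];s=read_camera("scene")[:,:,::-1]
cv2.imwrite("pics/w3.png",np.hstack([cv2.resize(w,(500,375)),cv2.resize(s[100:280,280:420],(292,375))]))
E
```

```text
[0.55675586 0.19447847 0.07775837] 0.2721270848935937 [-0.48838408  0.30643322 -0.72258737] ({'x': 0.005, 'y': 0.0027, 'z': 0.0355, 'roll': -0.0017, 'alt': 0.9983}, 'rows 0.4', 'q6 0.26 yaw 0.035')
[[345.64434301 306.26532459]
 [393.67546926  88.09570255]
 [186.50213117 307.35893957]
 [393.48598594  88.09153684]]
```

View pics/w3.png

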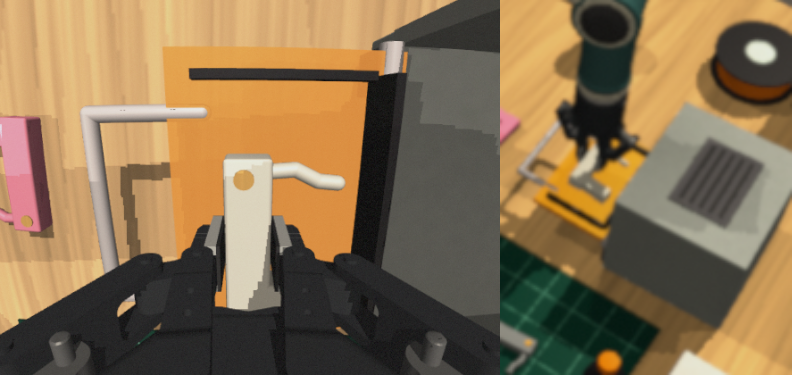

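The handle is over the panel with its trigger tip at (343,184), close to the ledge at about (360,180). I'll shift it 10 mm towards the free edge and then lower it.

Emit:
servo_tool(targets=[{"hand": 1,"x": 0.002,"y": -0.016,"z": 0,"roll": 0},{"hand": 1,"x": 0.002,"y": -0.016,"z": 0.012,"roll": 0},{"hand": 1,"x": 0.002,"y": -0.016,"z": 0.024,"roll": 0},{"hand": 1,"x": 0.002,"y": -0.016,"z": 0.03,"roll": 0}])

```text
time: 8.6
tool_pos: [0.5492, 0.1952, 0.0631]
tcp_rot: [-2.186, -2.256, 0.001]
wrist_force: [0.4, -0.0, -0.6]
width: 0.272
grip_force: 30.0
```

Emit:
servo_tool(targets=[{"hand": 1,"x": 0,"y": 0,"z": 0.004,"roll": 0},{"hand": 1,"x": 0,"y": 0,"z": 0.006,"roll": 0}])

```text
time: 8.77
tool_pos: [0.5493, 0.1952, 0.0625]
tcp_rot: [-2.185, -2.256, 0.003]
wrist_force: [-8.8, -2.3, 19.7]
width: 0.269
grip_force: 32.3
```

Emit:
servo_tool(targets=[{"hand": 0.1,"x": 0,"y": 0,"z": 0.002,"roll": 0},{"hand": 0.0,"x": 0,"y": 0,"z": 0.002,"roll": 0},{"hand": 0.0,"x": 0,"y": 0,"z": 0.0,"roll": 0},{"hand": 0.0,"x": 0,"y": 0,"z": -0.04,"roll": 0},{"hand": 0.0,"x": 0,"y": 0,"z": -0.11,"roll": 0},{"hand": 0.0,"x": 0,"y": 0,"z": -0.18,"roll": 0}])

```text
time: 9.27
tool_pos: [0.548, 0.1948, 0.1495]
tcp_rot: [-2.184, -2.255, 0.007]
wrist_force: [0.3, 0.3, 0.8]
width: 0.498
grip_force: 0.0
```

```bash
python3 - <<'E'
from h import *
st=bot.read_state();print(st["tool_pos"],st["width"],st["wrist_force"])
print(plan([.4665,.207,.15],.045),plan([.4665,.207,.032],.045))
w=read_camera("wrist")[:,:,::-1];cv2.imwrite("pics/w4.png",w)
E
```

```text
[0.54801609 0.19479662 0.14950933] 0.4979223590654668 [0.32965307 0.30492633 0.76124726]
({'x': 0.0296, 'y': -0.1622, 'z': -0.0002, 'roll': -0.0042, 'alt': 0.9958}, 'rows 2.0', 'q6 0.27 yaw 0.032') ({'x': 0.0299, 'y': -0.161, 'z': 0.2358, 'roll': -0.0042, 'alt': 0.9958}, 'rows 3.4', 'q6 0.27 yaw 0.032')
```

View pics/w4.png

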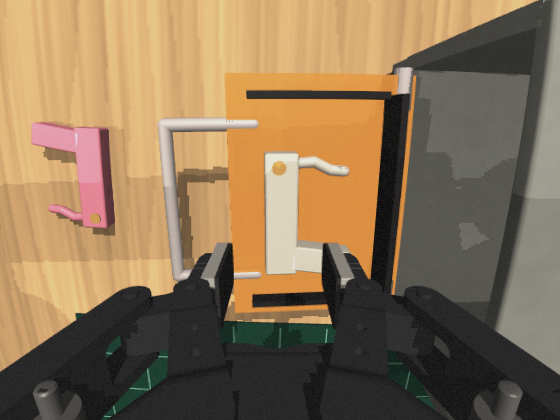

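The handle lies between the rails, inside the panel and clear of the ledge, with its bar at (281,215). Next I pinch the pull bar, seen at (170,200), and raise the door.

Emit:
servo_tool(targets=[{"hand": 0.1,"x": 0.03,"y": -0.083,"z": 0,"roll": -0.004},{"hand": 0.1,"x": 0.03,"y": -0.162,"z": 0,"roll": -0.004},{"hand": 0.1,"x": 0.03,"y": -0.162,"z": 0.06,"roll": -0.004},{"hand": 0.1,"x": 0.03,"y": -0.162,"z": 0.13,"roll": -0.004},{"hand": 0.1,"x": 0.03,"y": -0.162,"z": 0.19,"roll": -0.004},{"hand": 0.1,"x": 0.03,"y": -0.162,"z": 0.23,"roll": -0.004},{"hand": 1,"x": 0.03,"y": -0.162,"z": 0.23,"roll": -0.004},{"hand": 1,"x": 0.03,"y": -0.162,"z": 0.23,"roll": -0.004},{"hand": 1,"x": 0.03,"y": -0.162,"z": 0.23,"roll": -0.004},{"hand": 1,"x": 0.03,"y": -0.162,"z": 0.23,"roll": -0.004}], grip_force=40)

```text
time: 10.15
tool_pos: [0.4655, 0.2073, 0.0355]
tcp_rot: [-2.17, -2.267, 0.008]
wrist_force: [-7.3, 0.9, -4.0]
width: 0.101
grip_force: 38.8
```

```bash
python3 - <<'E'
from h import *
st=bot.read_state();print(st["tool_pos"],st["width"],st["grip_force"],st["wrist_force"])
M=R.from_rotvec(st["tcp_rot"]).as_matrix()
e=np.array([np.cos(.04),np.sin(.04),0]);th0=1.49
b=lambda t:.175*(-np.sin(t)*e+np.cos(t)*np.array([0,0,1]))
for t in np.arange(1.4,0.2,-.1):print(round(t,3),(M.T@(b(t)-b(th0))/.5).round(3))
E
```

```text
[0.4655147  0.20730273 0.03552913] 0.10111603656074047 38.84399235248566 [-7.32410518  0.88474851 -4.04229792]
1.4 [-0.     0.004 -0.031]
1.3 [-0.     0.011 -0.065]
1.2 [-0.     0.022 -0.099]
1.1 [-0.     0.036 -0.131]
1.0 [-0.     0.053 -0.161]
0.9 [-0.     0.074 -0.19 ]
0.8 [-0.001  0.096 -0.216]
0.7 [-0.001  0.122 -0.24 ]
0.6 [-0.001  0.15  -0.262]
0.5 [-0.001  0.179 -0.28 ]
0.4 [-0.001  0.211 -0.295]
0.3 [-0.001  0.244 -0.308]
```

Emit:
servo_tool(targets=[{"hand": 1,"x": 0,"y": 0.002,"z": -0.015,"roll": 0},{"hand": 1,"x": 0,"y": 0.004,"z": -0.031,"roll": 0},{"hand": 1,"x": 0,"y": 0.007,"z": -0.048,"roll": 0},{"hand": 1,"x": 0,"y": 0.011,"z": -0.065,"roll": 0},{"hand": 1,"x": 0,"y": 0.022,"z": -0.099,"roll": 0},{"hand": 1,"x": 0,"y": 0.036,"z": -0.131,"roll": 0},{"hand": 1,"x": 0,"y": 0.053,"z": -0.161,"roll": 0},{"hand": 1,"x": 0,"y": 0.074,"z": -0.19,"roll": 0},{"hand": 1,"x": 0,"y": 0.096,"z": -0.216,"roll": 0},{"hand": 1,"x": 0,"y": 0.096,"z": -0.216,"roll": 0}])

```text
time: 10.98
tool_pos: [0.5162, 0.2092, 0.1491]
tcp_rot: [-2.171, -2.27, 0.004]
wrist_force: [-13.4, -5.7, 15.2]
width: 0.1
grip_force: 40.2
```

```bash
python3 - <<'E'
from h import *
st=bot.read_state();print(st["tool_pos"],st["width"],st["grip_force"],st["wrist_force"])
M=R.from_rotvec(st["tcp_rot"]).as_matrix()
p=st["tool_pos"]+M@[0,0,-.019];h=np.array([.6415,.2,.045])
th0=np.arctan2(h[0]-p[0],p[2]-h[2]);print(np.hypot(h[0]-p[0],p[2]-h[2]),th0)
e=np.array([np.cos(.04),np.sin(.04),0])
b=lambda t:.175*(-np.sin(t)*e+np.cos(t)*np.array([0,0,1]))
for t in np.arange(.7,-.05,-.1):print(round(t,3),(M.T@(b(t)-b(th0))/.5).round(3))
cv2.imwrite("pics/s5.png",cv2.resize(read_camera("scene")[100:280,280:420,::-1],None,fx=3,fy=3))
E
```

```text
[0.5161695  0.20923705 0.14911282] 0.10034102829468451 40.22742569446564 [-13.44092069  -5.69119975  15.15316547]
0.17565788937261487 0.7941844351876102
0.7 [-0.     0.024 -0.022]
0.6 [-0.     0.052 -0.044]
0.5 [-0.     0.082 -0.062]
0.4 [-0.001  0.113 -0.077]
0.3 [-0.001  0.146 -0.089]
0.2 [-0.001  0.18  -0.098]
0.1 [-0.001  0.215 -0.103]
0.0 [-0.001  0.249 -0.105]
```

View pics/s5.png

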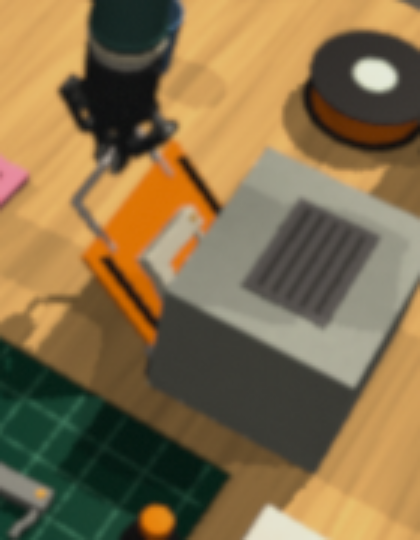

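The handle still lies on the panel between the rails at about half-raised (around (175,245)). I'll carry on closing.

Emit:
servo_tool(targets=[{"hand": 1,"x": 0,"y": 0.021,"z": -0.026,"roll": 0},{"hand": 1,"x": 0,"y": 0.049,"z": -0.048,"roll": 0},{"hand": 1,"x": 0,"y": 0.08,"z": -0.066,"roll": 0},{"hand": 1,"x": 0,"y": 0.112,"z": -0.082,"roll": 0},{"hand": 1,"x": 0,"y": 0.145,"z": -0.094,"roll": 0},{"hand": 1,"x": 0,"y": 0.162,"z": -0.099,"roll": 0},{"hand": 1,"x": 0,"y": 0.18,"z": -0.103,"roll": 0},{"hand": 1,"x": 0,"y": 0.2,"z": -0.106,"roll": 0},{"hand": 1,"x": 0,"y": 0.218,"z": -0.108,"roll": 0},{"hand": 1,"x": 0,"y": 0.236,"z": -0.11,"roll": 0}])

```text
time: 11.87
tool_pos: [0.6354, 0.2139, 0.2026]
tcp_rot: [2.17, 2.268, 0.001]
wrist_force: [-2.8, -4.2, 0.7]
width: 0.093
grip_force: 40.2
```

Emit:
servo_tool(targets=[{"hand": 1,"x": 0,"y": 0.012,"z": 0,"roll": 0},{"hand": 1,"x": 0,"y": 0.02,"z": 0,"roll": 0},{"hand": 1,"x": 0,"y": 0.02,"z": 0,"roll": 0}])

```text
time: 12.12
tool_pos: [0.6401, 0.2141, 0.2026]
tcp_rot: [-2.169, -2.266, 0.013]
wrist_force: [-19.0, -6.5, 12.8]
width: 0.099
grip_force: 41.7
```

```bash
python3 - <<'E'
from h import *
st=bot.read_state();print(st["tool_pos"],st["width"],st["grip_force"],st["wrist_force"])
E
```

```text
[0.64011543 0.21406406 0.20261754] 0.09889936363551242 41.66870355606079 [-18.96390579  -6.52746897  12.75014006]
```

Emit:
servo_tool(targets=[{"hand": 1,"x": 0,"y": 0.006,"z": 0,"roll": 0},{"hand": 1,"x": 0,"y": 0.01,"z": 0,"roll": 0},{"hand": 1,"x": 0,"y": 0.01,"z": 0,"roll": 0}])

```text
time: 12.37
tool_pos: [0.6402, 0.2141, 0.2026]
tcp_rot: [-2.164, -2.262, 0.025]
wrist_force: [-33.1, -7.3, 19.5]
width: 0.1
grip_force: 42.7
```

```bash
python3 - <<'E'
from h import *
st=bot.read_state();print(st["tool_pos"],st["wrist_force"])
cv2.imwrite("pics/s6.png",cv2.resize(np.hstack([read_camera("scene")[110:260,300:440,::-1],read_camera("top")[110:260,160:300,::-1]]),None,fx=2.85,fy=2.85,interpolation=cv2.INTER_CUBIC))
E
```

```text
[0.64020608 0.21406247 0.20255561] [-33.11466995  -7.30068401  19.50955493]
```

View pics/s6.png

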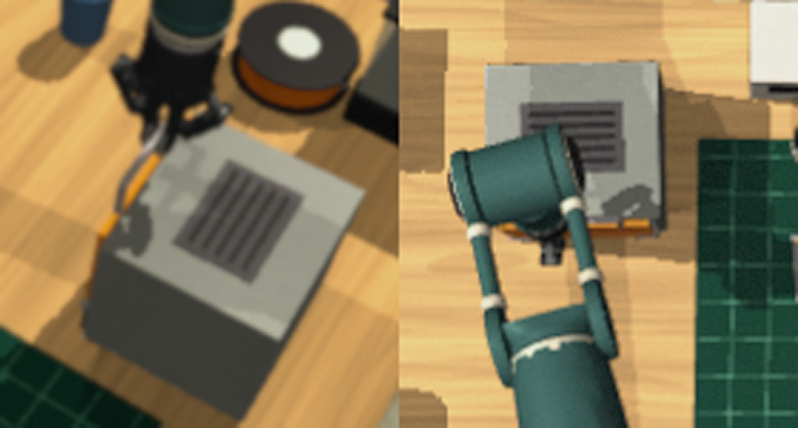

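The bar has stopped at x = 0.640 with force rising, at the shut height of 0.222, and both views show the panel flush with the box front. The door is shut. Next I let go and rise.

Emit:
servo_tool(targets=[{"hand": -0.3,"x": 0,"y": 0,"z": 0,"roll": 0},{"hand": -0.3,"x": 0,"y": 0,"z": 0,"roll": 0},{"hand": -0.3,"x": 0,"y": -0.01,"z": 0,"roll": 0},{"hand": -0.3,"x": 0,"y": -0.01,"z": 0,"roll": 0},{"hand": -0.3,"x": 0,"y": -0.01,"z": -0.05,"roll": 0},{"hand": -0.3,"x": 0,"y": -0.01,"z": -0.13,"roll": 0},{"hand": 1,"x": 0,"y": -0.01,"z": -0.2,"roll": 0},{"hand": 1,"x": 0,"y": -0.01,"z": -0.24,"roll": 0}])

```text
time: 13.13
tool_pos: [0.6461, 0.2162, 0.3249]
tcp_rot: [2.169, 2.268, 0.011]
wrist_force: [0.1, 0.5, 0.5]
width: 0.38
grip_force: 0.0
```

```bash
python3 - <<'E'
from h import *
st=bot.read_state();print(st["tool_pos"],st["width"],st["wrist_force"])
print(plan([.572,-.317,.25],-1.93))
E
```

```text
[0.64611799 0.21622658 0.32492666] 0.38026037239522725 [0.11148048 0.45610281 0.49616762]
({'x': -1.0591, 'y': -0.1968, 'z': 0.1463, 'roll': -0.3715, 'alt': 0.6285}, 'rows 13.0', 'q6 0.24 yaw 0.045')
```

Emit:
servo_tool(targets=[{"hand": 1,"x": -0.8,"y": -0.15,"z": 0,"roll": 0.4},{"hand": 1,"x": -0.8,"y": -0.15,"z": 0,"roll": 0.4},{"hand": 1,"x": -0.8,"y": -0.15,"z": 0,"roll": 0.4},{"hand": 1,"x": -0.8,"y": -0.15,"z": 0,"roll": 0.4},{"hand": 1,"x": -0.8,"y": -0.15,"z": 0,"roll": 0.4},{"hand": 1,"x": -0.8,"y": -0.15,"z": 0,"roll": 0.4},{"hand": 1,"x": -0.8,"y": -0.15,"z": 0,"roll": 0.4},{"hand": 1,"x": -0.8,"y": -0.15,"z": 0,"roll": 0.4},{"hand": 1,"x": -0.8,"y": -0.15,"z": 0,"roll": 0.4},{"hand": 1,"x": -0.8,"y": -0.15,"z": 0,"roll": 0.4}])

```text
time: 13.97
tool_pos: [0.5868, -0.1907, 0.3198]
tcp_rot: [3.089, 0.559, 0.003]
wrist_force: [0.6, -0.0, -0.3]
width: 0.007
grip_force: 0.0
```

```bash
python3 - <<'E'
from h import *
st=bot.read_state();print(st["tool_pos"],plan([.572,-.317,.25],-1.93,st))
E
```

```text
[ 0.58680548 -0.19067212  0.3198462 ] ({'x': -0.1164, 'y': 0.226, 'z': 0.1401, 'roll': 0.2282, 'alt': -0.7718}, 'rows 3.5', 'q6 0.86 yaw -1.213')
```

Emit:
servo_tool(targets=[{"hand": 1,"x": -0.116,"y": 0.226,"z": 0.14,"roll": 0.228},{"hand": 1,"x": -0.116,"y": 0.226,"z": 0.14,"roll": 0.228},{"hand": 1,"x": -0.116,"y": 0.226,"z": 0.14,"roll": 0.228},{"hand": 1,"x": -0.116,"y": 0.226,"z": 0.14,"roll": 0.228},{"hand": 1,"x": -0.116,"y": 0.226,"z": 0.14,"roll": 0.228},{"hand": 1,"x": -0.116,"y": 0.226,"z": 0.14,"roll": 0.228},{"hand": 1,"x": -0.116,"y": 0.226,"z": 0.14,"roll": 0.228}])

```text
time: 14.55
tool_pos: [0.5734, -0.3146, 0.2488]
tcp_rot: [3.092, -0.554, 0.001]
wrist_force: [-0.1, -0.2, -1.6]
width: -0.005
grip_force: 0.0
```

```bash
python3 - <<'E'
from h import *
st=bot.read_state();print(st["tool_pos"],plan([.572,-.317,.14],-1.93,st));np.savez("w7.npz",**st)
cv2.imwrite("pics/w7.png",read_camera("wrist")[:,:,::-1])
print(proj("wrist",[.572,-.317,.132],st))
E
```

```text
[ 0.57340542 -0.31463006  0.24882616] ({'x': -0.0011, 'y': 0.0054, 'z': 0.2177, 'roll': 0.0015, 'alt': -0.9985}, 'rows 2.6', 'q6 1.39 yaw -1.925')
[[281.303375   200.12208055]]
```

View pics/w7.png

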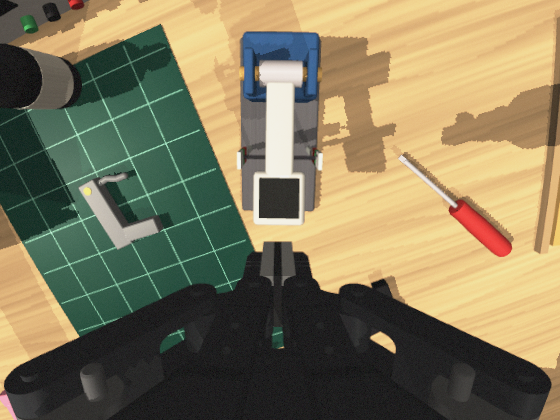

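The pad centre is at (279,198), where (281,200) was predicted, so it lies under the fingers. I'll lower in steps.

Emit:
servo_tool(targets=[{"hand": 1,"x": -0.001,"y": 0.005,"z": 0.08,"roll": 0},{"hand": 1,"x": -0.001,"y": 0.005,"z": 0.15,"roll": 0},{"hand": 1,"x": -0.001,"y": 0.005,"z": 0.2,"roll": 0},{"hand": 1,"x": -0.001,"y": 0.005,"z": 0.22,"roll": 0},{"hand": 1,"x": -0.001,"y": 0.005,"z": 0.22,"roll": 0}])

```text
time: 15.02
tool_pos: [0.5706, -0.3145, 0.1362]
tcp_rot: [-3.092, 0.544, 0.007]
wrist_force: [-0.6, 0.4, 0.1]
width: -0.003
grip_force: 0.0
```

Emit:
servo_tool(targets=[{"hand": 1,"x": 0,"y": 0,"z": 0.01,"roll": 0},{"hand": 1,"x": 0,"y": 0,"z": 0.02,"roll": 0},{"hand": 1,"x": 0,"y": 0,"z": 0.02,"roll": 0}])

```text
time: 15.27
tool_pos: [0.5736, -0.3166, 0.1309]
tcp_rot: [3.092, -0.547, 0.006]
wrist_force: [1.4, -0.6, 3.1]
width: -0.002
grip_force: 1.7
```

Emit:
servo_tool(targets=[{"hand": 1,"x": 0,"y": 0,"z": 0.01,"roll": 0},{"hand": 1,"x": 0,"y": 0,"z": 0.02,"roll": 0},{"hand": 1,"x": 0,"y": 0,"z": 0.024,"roll": 0},{"hand": 1,"x": 0,"y": 0,"z": 0.024,"roll": 0}])

```text
time: 15.6
tool_pos: [0.5724, -0.3162, 0.1182]
tcp_rot: [3.093, -0.548, 0.002]
wrist_force: [-1.6, 1.3, 4.8]
width: 0.001
grip_force: 2.6
```

Emit:
servo_tool(targets=[{"hand": 1,"x": 0,"y": 0,"z": 0.008,"roll": 0},{"hand": 1,"x": 0,"y": 0,"z": 0.016,"roll": 0},{"hand": 1,"x": 0,"y": 0,"z": 0.022,"roll": 0},{"hand": 1,"x": 0,"y": 0,"z": 0.022,"roll": 0},{"hand": 1,"x": 0,"y": 0,"z": 0.022,"roll": 0},{"hand": 1,"x": 0,"y": 0,"z": 0.022,"roll": 0}])

```text
time: 16.1
tool_pos: [0.5719, -0.3161, 0.1074]
tcp_rot: [3.093, -0.548, 0.0]
wrist_force: [-4.4, 1.7, 6.2]
width: -0.004
grip_force: 3.4
```

```bash
python3 - <<'E'
from h import *
st=bot.read_state();print(st["tool_pos"],st["wrist_force"])
E
```

```text
[ 0.57193517 -0.31606463  0.10744687] [-4.38895095  1.6554044   6.24837789]
```

Emit:
servo_tool(targets=[{"hand": 1,"x": 0,"y": 0,"z": 0.003,"roll": 0},{"hand": 1,"x": 0,"y": 0,"z": 0.003,"roll": 0},{"hand": 1,"x": 0,"y": 0,"z": 0.003,"roll": 0},{"hand": 1,"x": 0,"y": 0,"z": 0.003,"roll": 0},{"hand": 1,"x": 0,"y": 0,"z": 0.003,"roll": 0},{"hand": 1,"x": 0,"y": 0,"z": 0.003,"roll": 0}])

```text
time: 16.6
tool_pos: [0.5719, -0.3161, 0.1061]
tcp_rot: [3.093, -0.548, 0.0]
wrist_force: [-4.4, 1.9, 7.3]
width: -0.005
grip_force: 3.7
```

```bash
python3 - <<'E'
from h import *
st=bot.read_state();print(st["tool_pos"],st["wrist_force"])
im=read_camera("scene");hsv=cv2.cvtColor(im,cv2.COLOR_RGB2HSV).astype(int)
old=cv2.cvtColor(cv2.imread("pics/scene0.png"),cv2.COLOR_BGR2HSV).astype(int)
e=np.array([np.cos(.04),np.sin(.04),0]);l=np.array([-np.sin(.04),np.cos(.04),0])
# lightness-minus-saturation (bar = bright grey) along predicted bar, per door angle
for t in np.arange(-.06,.42,.04):
    c=np.array([.6415,.2,.045])+.175*(-np.sin(t)*e+[0,0,np.cos(t)])
    u=proj("scene",[c+l*v for v in np.linspace(-.045,.045,15)]).round().astype(int)
    f=lambda h:(h[u[:,1],u[:,0],2].mean().round(),h[u[:,1],u[:,0],1].mean().round())
    print(round(t,2),"now V,S",f(hsv),"start",f(old))
# green / pointer strip colours near the lever
E
```

```text
[ 0.57191321 -0.31606354  0.10613695] [-4.36462738  1.86738879  7.29916832]
-0.06 now V,S (np.float64(191.0), np.float64(188.0)) start (np.float64(138.0), np.float64(185.0))
-0.02 now V,S (np.float64(173.0), np.float64(92.0)) start (np.float64(136.0), np.float64(203.0))
0.02 now V,S (np.float64(199.0), np.float64(38.0)) start (np.float64(145.0), np.float64(210.0))
0.06 now V,S (np.float64(215.0), np.float64(136.0)) start (np.float64(160.0), np.float64(219.0))
0.1 now V,S (np.float64(225.0), np.float64(142.0)) start (np.float64(204.0), np.float64(193.0))
0.14 now V,S (np.float64(224.0), np.float64(142.0)) start (np.float64(198.0), np.float64(137.0))
0.18 now V,S (np.float64(216.0), np.float64(144.0)) start (np.float64(190.0), np.float64(131.0))
0.22 now V,S (np.float64(213.0), np.float64(144.0)) start (np.float64(174.0), np.float64(49.0))
0.26 now V,S (np.float64(215.0), np.float64(144.0)) start (np.float64(194.0), np.float64(55.0))
0.3 now V,S (np.float64(221.0), np.float64(143.0)) start (np.float64(212.0), np.float64(137.0))
0.34 now V,S (np.float64(225.0), np.float64(142.0)) start (np.float64(221.0), np.float64(143.0))
0.38 now V,S (np.float64(228.0), np.float64(140.0)) start (np.float64(224.0), np.float64(142.0))
```

The bar's image matches a door angle of about 0, the lever is at 7.3 N with the pad at 0.106, which is level. I'll hand in.

```bash
python3 -c "
from workcell import ticket
print(ticket.finish_job())"
```

```text
the job is handed in; nothing more can be done
None
```

I handed the job in at about 17 s of robot time: the handle went in on the door and the door measures shut, and the fingers are holding the lever at level (pad at 0.106 m, 7.3 N). I judged the final shut door and lever from position, force and one pixel check rather than by viewing a picture.

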